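# Fetch the test-plate basket out of the deep rinse tank with the hook rod

### The job

Take the hook rod by its red handle, reach down into the white rinse tank with it, hook the steel basket by its orange bail and lift it out. With the hook, set the basket down flat inside the blue drip tray, unhook it, and hang the rod back on its stand. Do not touch the basket with the gripper, and leave the blue-filled beaker, the brown bottle, timer and carton around them where they are.

Things in the scene. Friction and masses are not known exactly. Their poses are not given: they have to be found in the camera images.
- hook_rod: Loose upright hook rod, 0.14 kg. Origin: middle of its red handle (22 x 22 mm, z -30 to 30), z up. Black collar 40 (x) x 44 (y), z -38 to -30. Below it a steel rod 8 mm thick down the z axis to a J hook pointing to -x: bottom level at z -125 (centre line), x 0 to -24, then up; tip ends at z -105. Gap rod to tip 16 mm, open upward. Lowest point z -129.
- hook_seat (a point): Middle of the hook's gap on the hook's floor: x -12, z -121 mm in the rod's frame. A bail lying in the hook has its centre 3 mm above this.
- stand: Fixed grey stand. Origin under the centre of its foot (90 x 90 x 10 mm). Fork of two prongs along x (x -28 to 41), tops at z 125, 12 mm wide, 26 mm apart, open to -x; a post, no higher, closes the slot at x 25. The rod goes between them, collar resting on top, hook to the open end; it lifts straight up or slides out to -x, and goes back either way.
- stand_rest (a point): Point fixed to the stand where the hung rod's origin (handle middle) should be: x -6, y 0, z 163 mm in the stand's frame, rod's axes as the stand's. At the start the rod hangs within about 5 mm and 0.1 rad of this.
- tank: Fixed deep white tank with a blue rim, open on top. Origin under the centre of its underside. Rim 135 mm high, 144 (x) x 124 (y) mm outside; inside x -61 to 61, y -51 to 51. On each long wall (y = +-51) a grey ledge 14 mm wide, top at z 38, carries the basket's flanges. Floor 5 mm. Blue drain plug low on the -x side, out to x -82.
- basket: Loose steel basket, 0.12 kg, test plates fixed in it. Hangs in the tank, axes about as the tank's, origin 18 mm above the tank's. Origin under the centre of its underside. Tray 76 (x) x 66 (y) x 20 mm; flanges at z 20 to 23 out to y +-45. Above, a fixed orange bail in the plane x = 0: legs at y +-36 to +-30 (z 52), sloping to a peak at z 66. Free between z 23 and bail.
- bail_peak (a point): Centre of the 6 mm bail wire at its peak, 66 mm above the basket's origin. The bail runs along the basket's y.
- drip_tray: Loose blue drip tray, 0.6 kg, open at the top, lying on the worktop. Origin under the centre of its underside. Outside 120 (x) x 140 (y) x 14 mm, walls and floor 4 mm thick.
- beaker: Bystander: glass beaker with blue contents, 73 mm wide, 92 mm tall, behind the tank to the right. Origin under its centre.
- bottle: Bystander: brown bottle with a black cap, 68 mm wide, 142 mm tall, left of the tank. Origin under its centre.
- timer: Bystander: white bench timer, 46 x 62 x 68 mm, behind the tank. Origin under its centre.
- carton: Bystander: white and grey carton, 58 x 82 x 32 mm, on the right near the front edge. Origin under its centre.
Mind the look-alikes: they are no part of the job. Leave any turquoise look-alike of the stand alone.

How it is judged:
On the way, in this order (a step that is already met when the one before it is completed fails the run):
1. the basket hangs on the hook, clear above the tank's rim (its underside more than 135 mm above the tank's foot) (z of basket in the frame of tank above 0.135 m and contact force between hook_rod and basket above 0.3 N and distance between hook_seat and bail_peak below 0.03 m), for 0.2 s.
2. the basket stands flat in the drip tray while the hook is still at its bail (hook seat within 45 mm of the bail's peak): it was lowered, not dropped (x of basket in the frame of drip_tray between -0.03 and 0.03 m and y of basket in the frame of drip_tray between -0.04 and 0.04 m and z of basket in the frame of drip_tray between -0.001 and 0.009 m and angle between basket's own z axis and vertical below 0.1 rad and linear speed of basket below 0.05 m/s and distance between hook_seat and bail_peak below 0.045 m), for 0.1 s.
At the end, for the whole second after the job is handed in: Basket at rest flat on the drip tray's floor (centre within 30 mm in x, 40 mm in y of the tray's, tilt under 0.1 rad); hook rod at rest, hung on its stand: origin 156 to 170 mm above the stand's, x -30 to +20, y within 15 mm of it, tilt under 0.12 rad; not touching the basket (x of basket in the frame of drip_tray between -0.03 and 0.03 m and y of basket in the frame of drip_tray between -0.04 and 0.04 m and z of basket in the frame of drip_tray between -0.001 and 0.009 m and angle between basket's own z axis and vertical below 0.1 rad and linear speed of each of basket, hook_rod below 0.05 m/s and x of hook_rod in the frame of stand between -0.03 and 0.02 m and y of hook_rod in the frame of stand between -0.015 and 0.015 m and z of hook_rod in the frame of stand between 0.156 and 0.17 m and angle between hook_rod's own z axis and vertical below 0.12 rad and contact force between hook_rod and basket below 0.1 N).
It fails at once if the robot itself touches the basket (over 1 N) (contact force between any of the fingers, the arm and basket above 1 N).
It fails at once if the beaker is moved by more than 30 mm (distance of beaker from where it was at the start of the episode above 0.03 m).
It fails at once if the bottle is moved by more than 30 mm (distance of bottle from where it was at the start of the episode above 0.03 m).
It fails at once if the timer is moved by more than 30 mm (distance of timer from where it was at the start of the episode above 0.03 m).
It fails at once if the carton is moved by more than 30 mm (distance of carton from where it was at the start of the episode above 0.03 m).
It also fails if it takes over 66 s, if anything falls off the work surface, if the arm or the gripper's body presses on something with over 40 N, if the wrist force passes 120 N, or if a joint passes its speed limit or range.

### The arm

A 6-joint arm with a two-finger parallel gripper is mounted at the origin on a cart in front of the work surface, level with it; the furniture and walls round the work are solid. World frame = base frame: x ahead of the robot, y to its left, z up, the work surface at z = 0. Lengths are in m, angles in rad, forces in N, time in s.
With the tool pointing down it reaches from about 0.35 to 0.975 m from the base axis. Payload 4.9 kg.
Tool frame: the origin (TCP) lies midway between the tips of the shut fingers; the grasp point (between the pads) lies 19 mm behind it; z points along the fingers, y is the line along which they close (so a half turn about z gives the same grasp; the last joint's range is limited). The gripper opens to 85 mm and grips with 20 to 120 N. Pads are 22 mm wide; open, the fingers measure 114 mm over their backs; the gripper's body (76 mm by 85 mm) begins 54 mm behind the grasp point. The pads swing forward as they close: fully open they stand 13 mm farther back than shut.
Start: joints at [-0.119, 0.053, 1.613, -0, 1.476, -0.119], TCP at [0.625, 0, 0.231] pointing down, gripper open.
Joint ranges: [-3.01, 3.01], [-1.01, 2.22], [0.06, 2.58], [-1.02, 4.17], [0.09, 2.62], [-3.14, 3.14]. Speed limits (rad/s): [2.57, 2.57, 3.14, 3.14, 3.14, 3.14].

### API

Orientations are given as a unit quaternion [w, x, y, z].
In Python, from plant import * gives the robot as it stands.
- The arm moves only by the tool jog_arm, never from a script. Its argument "targets" is a list of rows, each a list of 3 entries, a list of its own where there are three numbers: the shift along the tool's x, y, z in units of 25 mm (1.0 is 25 mm), then the turn, a rotation vector about the tool's x, y, z in units of 8 degrees (1.0 is 8 degrees), then the opening in per cent of the stroke, from 0 (shut) to 100 (fully open). A call has 1 to 8 rows; each row is the pose to reach, as a shift and turn from the pose commanded when the call began, along the tool's axes at that moment; what a row does not reach only later rows make up. A row lasts 1/8 s, in which the tool goes at most 62.5 mm and 10.7 degrees, less where a joint would pass 70% of its speed; a pose out of reach is approached as far as the arm can. A call with a gripper value outside its range is refused whole. The fingers move at their own pace and stop on an object; the grip force is fixed at half the most. Time passes only in rows, so rows that repeat a pose let the fingers close. It gives the time, the measured TCP pose, the force, the opening and the grip force at its end, in the units of the state.
- state(): the state, without advancing time (a new reading comes with each control period).
- grab_frame(name): name is "scene" or "side" or "wrist"; returns (picture, depth): 384x512x3 uint8, red, green, blue; 384x512 float32, m along the optical axis (not along the pixel's ray), 0 where there is no reading.
- camera_params(name): a dict with "fovy" (degrees; the focal length in pixels is half the picture's height over the tangent of half this angle, whatever the lens; pixels are square), "cx", "cy" (the principal point, pixels), "rvec" (rotation vector, rad) and "tvec" (3), from world to camera coordinates, as OpenCV has them; the wrist camera has in their place "hand_eye" (4x4, takes a point from camera to tool coordinates, whose origin is the TCP and whose axes are the flange's). Camera axes: x right, y down, z forward; pixel columns grow to the right and rows downward; lengths in m; the calibration is good to about 2 mm. A picture is of the moment at which its call begins: read the wrist's pose just before it. camera_params takes no time and is no camera call.
- job_done(): hands the job in; it is judged then, once.
The state is a dict: "time": time; "joint_pos": joint angles; "joint_vel": joint speeds; "joint_efforts": joint torques, N m; "tool_pos": TCP position; "tool_rot": TCP orientation; "contact_force": force on the tool from outside, world axes, zero at the start; "ft_torque": the same for the moment, N m; "gripper_width": opening from 0.0 (shut) to 1.0 (fully open); "grasp_force": force on a finger pad.
Only numpy, scipy, OpenCV 4.12 (cv2) and the standard library are available. Lean on these libraries where they do the work, as an engineer would, in place of code of your own. Each camera call takes 0.05 s, during which the arm holds its last target. There are 200 camera calls.

## Working session

There is one attempt and no reset: what is moved stays moved. The work goes in short steps, Python scripts to look and compute and a tool call to move; the robot and the scene stay as the last step left them, time stands still between calls to the robot, and variables do not carry over. Pictures are saved under pics/ and viewed, at most 10 in all, crops included, and the job is handed in when it is done.

Besides the shell and the picture viewer there is one more tool, called after "Call:" by a JSON object that holds its "name" and its "arguments", one argument or row to a line. jog_arm: Moves the arm, as the interface text tells. Its arguments: {"type":"object","properties":{"targets":{"type":"array"}},"required":["targets"]}

```bash
ls; mkdir -p pics
cat > h.py <<'E'
from plant import *
import numpy as np, cv2
from scipy.spatial.transform import Rotation as R
def grab(n):
    s=state(); im,d=grab_frame(n); p=camera_params(n)
    f=im.shape[0]/2/np.tan(np.radians(p["fovy"])/2)
    if n=="wrist":
        q=s["tool_rot"]; T=np.eye(4); T[:3,:3]=R.from_quat([q[1],q[2],q[3],q[0]]).as_matrix(); T[:3,3]=s["tool_pos"]
        T=T@np.array(p["hand_eye"])
    else:
        W=np.eye(4); W[:3,:3]=cv2.Rodrigues(np.array(p["rvec"],float))[0]; W[:3,3]=np.ravel(p["tvec"]); T=np.linalg.inv(W)
    v,u=np.mgrid[:im.shape[0],:im.shape[1]]
    ray=np.stack([(u-p["cx"])/f,(v-p["cy"])/f,np.ones(u.shape)],-1)
    P=(ray*d[...,None])@T[:3,:3].T+T[:3,3]
    P[d==0]=np.nan
    return im,P,ray@T[:3,:3].T,T[:3,3]
def plane(ray,o,u,v,z):
    r=ray[int(v),int(u)]; return o+r*(z-o[2])/r[2]
def save(n,im): cv2.imwrite("pics/"+n,im[...,::-1])
E
python3 - <<'E'
from h import *
a=grab("scene"); b=grab("side"); c=grab("wrist")
for n,x in zip("scene side wrist".split(),(a,b,c)): np.savez(n+".npz",im=x[0],P=x[1],ray=x[2],o=x[3]); print(n,x[3])
save("a1.png",cv2.resize(a[0],(800,600))); save("b1.png",cv2.resize(b[0],(800,600)));print(state())
E
```

```text
pics
scene [1.17950916 0.34009829 1.03528724]
side [ 0.01143006 -0.79833963  0.8029881 ]
wrist [0.62431342 0.06827463 0.37247557]
{'time': 0.15, 'joint_pos': array([-1.19031602e-01,  5.32018544e-02,  1.61405361e+00,  1.39714820e-05,
        1.47600168e+00, -1.18994044e-01]), 'joint_vel': array([ 7.93036637e-04, -1.86769380e-03, -4.21109987e-03,  4.99444267e-04,
       -6.03970387e-04,  1.36012244e-05]), 'joint_efforts': array([ 5.10442842e-04, -3.94241810e+01, -3.70721948e+01, -1.15854355e-04,
        4.61802789e-03,  5.00508997e-05]), 'tool_pos': array([6.24481650e-01, 4.65734359e-05, 2.30302711e-01]), 'tool_rot': array([-6.58493411e-04,  7.07120286e-01,  7.07092786e-01, -5.08984563e-04]), 'contact_force': array([-0.69771548,  0.11997687, -0.38748727]), 'ft_torque': array([ 0.00417264, -0.03138361,  0.01031162]), 'grasp_force': 0.0, 'gripper_width': 1.000552562326013}
```

View pics/a1.png

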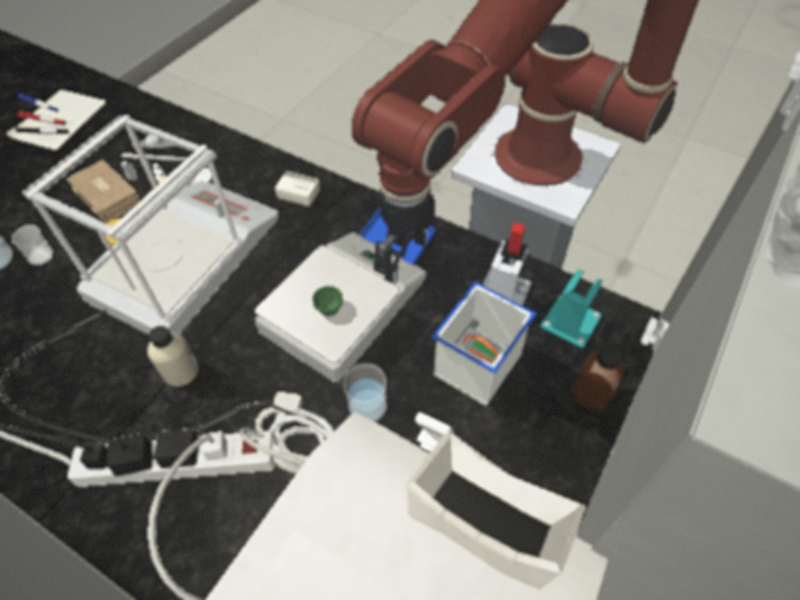

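View pics/b1.png

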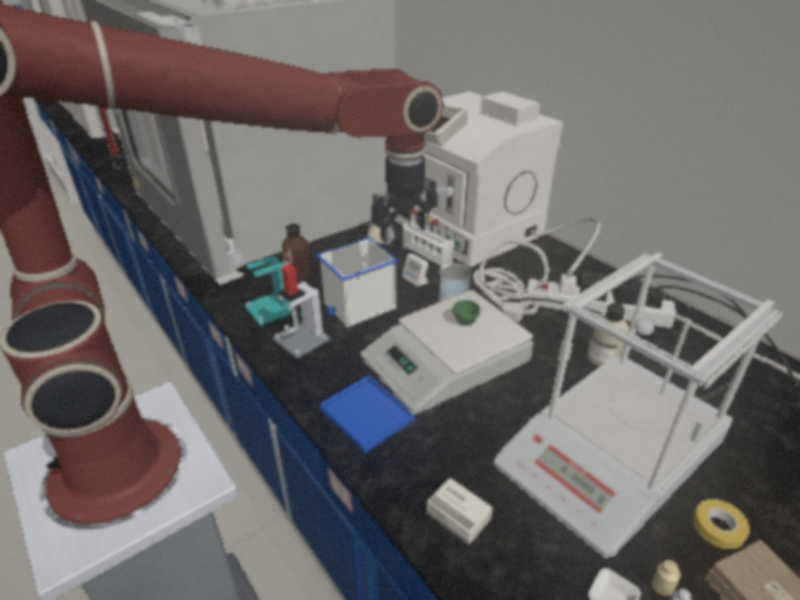

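The scene view (800x600) shows the red handle on the grey stand at (515,240), the turquoise look-alike at (573,310), the tank at (484,335) with orange inside it at (482,345), and the drip tray at (395,240). In the side view the handle is at (291,280), the grey stand at (303,325), the tray at (367,412) and the turquoise stand at (267,290). Things that could be confused:
- **Stand:** grey (303,325) or turquoise (267,290). I choose grey, because the rod hangs there.
- **Red:** the handle (291,280), or the red bits on the power strip and the pens. I choose the handle.
- **Blue:** the tray (367,412), or the tank rim (358,258) and drain plug (332,310).

```bash
cat > m.py <<'E'
from h import *
def load(n):
    z=np.load(n+".npz"); return z["im"],z["P"],z["ray"],z["o"]
def hsv(im): return cv2.cvtColor(im,cv2.COLOR_RGB2HSV)
def rep(nm,pts):
    if len(pts)<8: print(nm,len(pts)); return
    lo,hi=np.percentile(pts,[2,98],axis=0); r=cv2.minAreaRect((pts[:,:2]*1000).astype(np.float32))
    print(nm,len(pts),"lo",lo.round(4),"hi",hi.round(4),"med",np.median(pts,0).round(4),"rect",np.round(r[0],1),np.round(r[1],1),round(r[2],1))
def box(P,x,y,z): return (P[...,0]>x[0])&(P[...,0]<x[1])&(P[...,1]>y[0])&(P[...,1]<y[1])&(P[...,2]>z[0])&(P[...,2]<z[1])
def measure(n):
    im,P,ray,o=load(n); H,S,V=[hsv(im)[...,i].astype(int) for i in range(3)]
    W=box(P,(.25,.9),(-.4,.6),(-.02,.25))
    red=((H<8)|(H>172))&(S>150)&(V>70); blue=(H>105)&(H<125)&(S>150); orange=(H>6)&(H<22)&(S>90)&(V>90); teal=(H>78)&(H<98)&(S>90); grey=(S<45)
    print("==",n)
    rep("red",P[red&W&(P[...,2]>.1)]); 
    rep("rim",P[blue&W&box(P,(.3,.9),(-.2,.5),(.127,.145))])
    rep("tray",P[blue&W&box(P,(.2,.7),(-.3,.2),(-.005,.025))])
    rep("trayrim",P[blue&W&box(P,(.2,.7),(-.3,.2),(.01,.02))])
    rep("teal",P[teal&W]); 
    return im,P,dict(red=red,blue=blue,orange=orange,grey=grey,W=W)
E
python3 - <<'E'
from m import *
for n in ("scene","side","wrist"):
    im,P,m=measure(n)
    r=P[m["red"]&m["W"]&(P[...,2]>.1)]
    if len(r)>8:
        c=np.median(r,0); b=box(P,(c[0]-.09,c[0]+.09),(c[1]-.09,c[1]+.09),(0,.3))
        rep("orange",P[m["orange"]&m["W"]&(P[...,2]>.04)&box(P,(c[0]+.02,c[0]+.35),(c[1]-.15,c[1]+.25),(.04,.13))])
        for lo,hi in((.006,.014),(.115,.128)): rep(f"grey{lo}",P[b&m["grey"]&box(P,(0,1),(-1,1),(lo,hi))])
a,_,_,_=load("scene"); b=load("side")[0]; w=load("wrist")[0]
A=cv2.resize(a[135:275,270:400],(400,400)); B=cv2.resize(b[140:270,140:280],(400,400))
save("c1.png",np.vstack([np.hstack([A,B])]))
E
```

```text
== scene
red 124 lo [0.4093 0.1049 0.1341] hi [0.4287 0.1242 0.1951] med [0.4247 0.115  0.1709] rect [417.6 114.3] [22.3 20.9] 5.4
rim 72 lo [0.5277 0.0787 0.1306] hi [0.6726 0.2088 0.1372] med [0.6053 0.1327 0.1336] rect [598.  143.8] [123.9 145.3] 86.2
tray 381 lo [ 0.3562 -0.2255 -0.0024] hi [0.5341 0.046  0.0148] med [ 0.4201 -0.1823  0.0035] rect [468.8 -35.8] [422.5 191.6] 74.3
trayrim 51 lo [ 0.3531 -0.2267  0.0101] hi [ 0.456  -0.0834  0.0159] med [ 0.412  -0.1     0.0125] rect [ 409.8 -155.8] [106.3 140.2] 4.7
teal 1018 lo [ 0.3373  0.2123 -0.0032] hi [0.4647 0.3023 0.1258] med [0.4572 0.2601 0.0376] rect [388.3 258.6] [ 96.6 157.1] 87.0
orange 91 lo [0.5556 0.1097 0.0488] hi [0.6027 0.3643 0.11  ] med [0.5964 0.1636 0.0832] rect [581.7 236.7] [ 29.1 260.6] 7.2
grey0.006 135 lo [0.378  0.0656 0.0062] hi [0.4335 0.1568 0.0132] med [0.4058 0.1394 0.0092] rect [386.8 111.7] [95.4 94.3] 88.5
grey0.115 160 lo [0.4003 0.0881 0.1158] hi [0.4674 0.1401 0.1277] med [0.4516 0.1154 0.1227] rect [431.4 113.7] [69.5 49.7] 7.0
== side
red 102 lo [0.4049 0.0978 0.1393] hi [0.4257 0.1129 0.
[... 1207 characters left out ...]
036] rect [482.2 -38.6] [403.3 243.8] 61.4
trayrim 428 lo [ 0.3517 -0.1816  0.0102] hi [ 0.4622 -0.0846  0.0146] med [ 0.359  -0.0929  0.0127] rect [ 410.6 -134.6] [118.1  96.1] 4.8
teal 113 lo [ 0.5118 -0.1608  0.056 ] hi [ 0.5245 -0.1245  0.0623] med [ 0.5177 -0.141   0.0587] rect [543.4 -84. ] [166.8  16.3] 68.3
orange 475 lo [0.5924 0.1056 0.048 ] hi [0.6009 0.173  0.0869] med [0.5967 0.1371 0.0788] rect [595.6 139.8] [72.2  9.5] 88.5
grey0.006 2084 lo [0.3844 0.0658 0.007 ] hi [0.4695 0.1575 0.0128] med [0.4346 0.0857 0.0097] rect [422.5 111.6] [90.9 90.3] 7.4
grey0.115 2532 lo [0.4087 0.0854 0.1162] hi [0.4653 0.1386 0.127 ] med [0.4512 0.1129 0.1238] rect [430.9 112.4] [67.2 50.2] 7.3
```

View pics/c1.png

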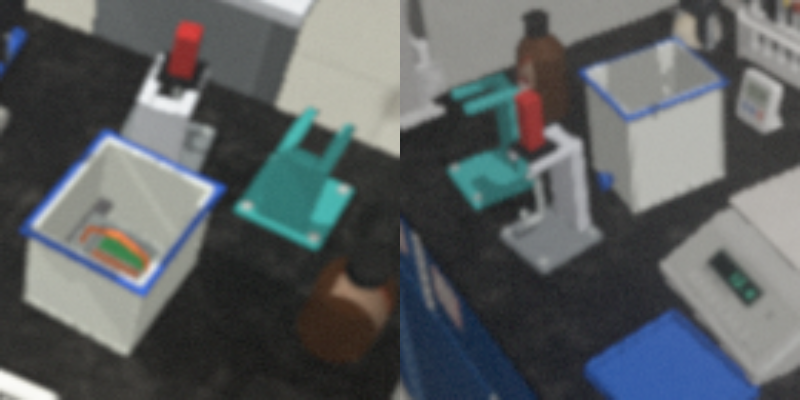

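The crop shows the red handle with its black collar on the grey stand, hook to the open end. The turquoise stand beside it is empty, and the orange bail is visible in the tank. The measurements agree with the given sizes:
- **Stand:** (0.422, 0.111), yaw +7.4°. Prong tops at 0.123.
- **Bail:** (0.596, 0.140), top at 0.087.
- **Tray:** about (0.412, -0.158).

I'll move above the handle first.

Call:
{"name": "jog_arm", "arguments": {
  "targets": [
    [[4.4, -8.34, -1.6], [0, 0, -0.92], 100],
    [[4.4, -8.34, -1.6], [0, 0, -0.92], 100],
    [[4.4, -8.34, -1.6], [0, 0, -0.92], 100],
    [[4.4, -8.34, -1.6], [0, 0, -0.92], 100],
    [[4.4, -8.34, -1.6], [0, 0, -0.92], 100],
    [[4.4, -8.34, -1.6], [0, 0, -0.92], 100],
    [[4.4, -8.34, -1.6], [0, 0, -0.92], 100]
  ]
}}

```text
time: 1.02
tool_pos: [0.417, 0.1095, 0.2707]
tool_rot: [-0.0, 0.661, 0.751, -0.001]
contact_force: [0.1, -0.3, 0.0]
gripper_width: 0.998
grasp_force: 0.0
```

Run:
```python
from m import *
x=grab("wrist"); np.savez("w2.npz",im=x[0],P=x[1],ray=x[2],o=x[3])
im,P,m=measure("w2"); b=box(P,(.3,.55),(0,.2),(0,.3))
rep("redtop",P[m["red"]&box(P,(.3,.55),(0,.25),(.185,.205))])
rep("orange",P[m["orange"]&box(P,(.5,.7),(.05,.25),(.04,.13))])
for lo,hi in((.006,.014),(.115,.128)): rep(f"grey{lo}",P[b&m["grey"]&box(P,(0,1),(-1,1),(lo,hi))])
im,P,ray,o=load("scene"); q=box(P,(.4,.9),(-.35,.1),(.02,.3)); 
for xr in np.arange(.4,.8,.05): print(round(xr,2),[round(float(np.nanmax(np.r_[0,P[box(P,(xr,xr+.05),(y,y+.05),(.02,.2))][:,2]])),3) for y in np.arange(-.3,.05,.05)])
s=state();print(s["time"],s["tool_pos"],R.from_quat(np.roll(s["tool_rot"],-1)).as_matrix().round(4))
```

```text
== w2
red 856 lo [0.4033 0.102  0.1406] hi [0.4244 0.1242 0.1936] med [0.4137 0.1176 0.1916] rect [412.8 107.4] [26.4 31.5] 10.2
rim 2379 lo [0.524  0.0805 0.1317] hi [0.6696 0.2067 0.1356] med [0.5769 0.161  0.1342] rect [597.4 142.6] [124.3 144.4] 86.2
tray 3045 lo [ 0.3532 -0.1677 -0.0009] hi [0.5843 0.1489 0.0212] med [ 0.4154 -0.1221  0.0033] rect [501.2 -55.4] [373.3 221.2] 54.9
trayrim 404 lo [ 0.3517 -0.1763  0.0103] hi [0.5214 0.1553 0.0186] med [ 0.4112 -0.0918  0.0125] rect [432.4 -10. ] [364.1 131.7] 79.7
teal 6451 lo [ 3.748e-01  2.129e-01 -3.000e-04] hi [0.4581 0.3007 0.1257] med [0.4225 0.2523 0.0111] rect [426.2 268.2] [116.1 108.7] 87.4
redtop 620 lo [0.4038 0.102  0.1867] hi [0.4246 0.1235 0.1937] med [0.4143 0.1135 0.1921] rect [414.5 112.1] [21.7 22.2] 8.8
orange 350 lo [0.5913 0.1071 0.0436] hi [0.5991 0.178  0.086 ] med [0.5954 0.1453 0.0763] rect [595.9 142.4] [76.7  6.1] 86.0
grey0.006 1666 lo [0.3765 0.0732 0.0074] hi [0.5334 0.1701 0.0126] med [0.4161 0.1366 0.0095] rect [460.5 128.1] [179.4 102.8] 13.7
grey0.115 1048 lo [0.3986 0.0911 0.1167] hi [0.5435 0.1407 0.1259] med [0.4507 0.1199 0.1234] rect [471.6 140.5] [159.2 102.9] 4.2
0.4 [0.0, 0.0, 0.0, 0.0, 0.0, 0.0, 0.0]
0.45 [0.0, 0.052, 0.052, 0.045, 0.049, 0.045, 0.0]
0.5 [0.0, 0.071, 0.07, 0.068, 0.067, 0.068, 0.0]
0.55 [0.0, 0.086, 0.088, 0.087, 0.086, 0.085, 0.0]
0.6 [0.0, 0.086, 0.087, 0.086, 0.087, 0.085, 0.0]
0.65 [0.0, 0.088, 0.118, 0.118, 0.086, 0.085, 0.0]
0.7 [0.0, 0.086, 0.087, 0.118, 0.088, 0.094, 0.094]
0.75 [0.0, 0.086, 0.086, 0.086, 0.087, 0.094, 0.094]
1.075 [0.41696444 0.10949486 0.27064354] [[-1.270e-01  9.919e-01 -1.600e-03]
 [ 9.919e-01  1.270e-01 -2.000e-04]
 [-0.000e+00 -1.600e-03 -1.000e+00]]
```

Call:
{"name": "jog_arm", "arguments": {
  "targets": [
    [[0.11, -0.09, 1.5], [0, 0, -0.15], 100],
    [[0.11, -0.09, 2.8], [0, 0, -0.15], 100],
    [[0.11, -0.09, 4.0], [0, 0, -0.15], 100],
    [[0.11, -0.09, 5.0], [0, 0, -0.15], 100],
    [[0.11, -0.09, 5.0], [0, 0, -0.15], 100],
    [[0.11, -0.09, 5.0], [0, 0, -0.15], 30],
    [[0.11, -0.09, 5.0], [0, 0, -0.15], 0],
    [[0.11, -0.09, 5.0], [0, 0, -0.15], 0]
  ]
}}

```text
time: 2.08
tool_pos: [0.4146, 0.1125, 0.1474]
tool_rot: [0.001, 0.652, 0.758, 0.001]
contact_force: [1.0, 0.1, -0.1]
gripper_width: 0.379
grasp_force: 0.0
```

Call:
{"name": "jog_arm", "arguments": {
  "targets": [
    [[0, 0, 0], [0, 0, 0], 0],
    [[0, 0, 0], [0, 0, 0], 0],
    [[0, 0, 0], [0, 0, 0], 0],
    [[0, 0, 0], [0, 0, 0], 0]
  ]
}}

```text
time: 2.58
tool_pos: [0.4146, 0.1125, 0.1473]
tool_rot: [0.001, 0.652, 0.758, 0.001]
contact_force: [2.2, -0.2, 5.4]
gripper_width: 0.247
grasp_force: 59.4
```

Call:
{"name": "jog_arm", "arguments": {
  "targets": [
    [[0, 0, -1], [0, 0, 0], 0],
    [[0, 0, -2.5], [0, 0, 0], 0],
    [[0, 0, -4.5], [0, 0, 0], 0],
    [[0, 0, -6], [0, 0, 0], 0],
    [[0, 0, -6], [0, 0, 0], 0]
  ]
}}

```text
time: 3.2
tool_pos: [0.4149, 0.1126, 0.2989]
tool_rot: [0.002, 0.652, 0.758, 0.002]
contact_force: [-0.8, -0.4, -2.0]
gripper_width: 0.248
grasp_force: 59.0
```

Call:
{"name": "jog_arm", "arguments": {
  "targets": [
    [[-0.24, 1.5, 0], [0, 0, 0.3], 0],
    [[-0.24, 3.2, 0], [0, 0, 0.7], 0],
    [[-0.24, 5, 0], [0, 0, 1.2], 0],
    [[-0.24, 6.8, 0], [0, 0, 1.58], 0],
    [[-0.24, 8.2, 0], [0, 0, 1.58], 0],
    [[-0.24, 8.83, 0], [0, 0, 1.58], 0],
    [[-0.24, 8.83, 0], [0, 0, 1.58], 0],
    [[-0.24, 8.83, 0], [0, 0, 1.58], 0]
  ]
}}

```text
time: 4.2
tool_pos: [0.6319, 0.1393, 0.2942]
tool_rot: [-0.001, 0.732, 0.682, -0.001]
contact_force: [-0.5, -0.1, -0.6]
gripper_width: 0.251
grasp_force: 59.4
```

Run:
```python
from m import *
a=grab("scene"); b=grab("side"); x=grab("wrist"); np.savez("w3.npz",im=x[0],P=x[1],ray=x[2],o=x[3])
im,P,m=measure("w3")
rep("orange",P[m["orange"]&box(P,(.5,.7),(.05,.25),(.04,.13))])
save("d.png",np.hstack([cv2.resize(a[0][110:270,250:410],(400,400)),cv2.resize(b[0][60:220,160:320],(400,400))]))
s=state();print(s["time"],s["tool_pos"],R.from_quat(np.roll(s["tool_rot"],-1)).as_matrix().round(4),s["gripper_width"])
```

```text
== w3
red 646 lo [0.8553 0.1855 0.1093] hi [0.8777 0.283  0.1233] med [0.8647 0.2697 0.1213] rect [867.3 234.7] [18.3 99.9] 5.8
rim 1737 lo [0.5257 0.0846 0.1327] hi [0.6708 0.2066 0.136 ] med [0.5822 0.1857 0.1344] rect [597.9 143. ] [123. 144.] 86.4
tray 306 lo [ 0.3716 -0.2247 -0.0018] hi [0.5235 0.1872 0.0048] med [ 0.4188 -0.131   0.0026] rect [464.8 -23.2] [435.4 102.5] 72.4
trayrim 2
teal 5127 lo [ 3.675e-01  2.130e-01 -2.000e-04] hi [0.4631 0.2973 0.1258] med [0.451  0.2512 0.0895] rect [381.7 259.7] [ 96.1 166.8] 86.3
orange 187 lo [0.5935 0.1186 0.0535] hi [0.6009 0.1784 0.0865] med [0.5976 0.1507 0.0794] rect [597.5 148.3] [62.8  5.6] 85.7
4.35 [0.63233479 0.13932085 0.29600837] [[ 7.110e-02  9.975e-01 -5.000e-04]
 [ 9.975e-01 -7.110e-02 -0.000e+00]
 [-1.000e-04 -5.000e-04 -1.000e+00]] 0.24761602310793626
```

View pics/d.png

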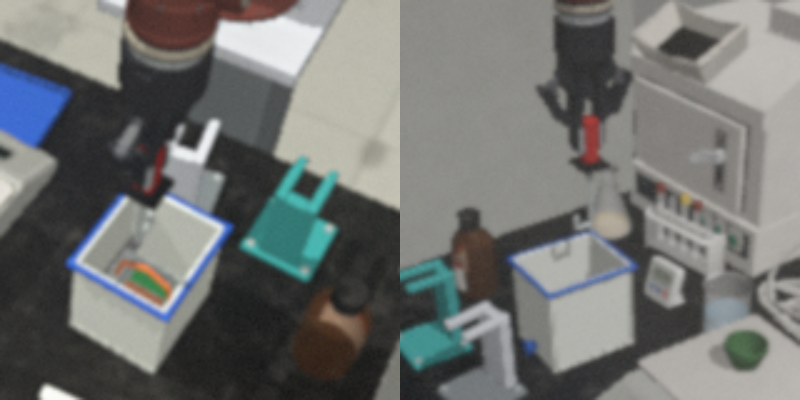

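The rod is held upright over the tank, with its hook over the +x side of the bail. I'll lower it beside the bail.

Call:
{"name": "jog_arm", "arguments": {
  "targets": [
    [[0, 0.04, 1], [0, 0, 0], 0],
    [[0, 0.04, 2], [0, 0, 0], 0],
    [[0, 0.04, 3], [0, 0, 0], 0],
    [[0, 0.04, 4], [0, 0, 0], 0],
    [[0, 0.04, 4.5], [0, 0, 0], 0],
    [[0, 0.04, 5], [0, 0, 0], 0],
    [[0, 0.04, 5.35], [0, 0, 0], 0],
    [[0, 0.04, 5.35], [0, 0, 0], 0]
  ]
}}

```text
time: 5.35
tool_pos: [0.6338, 0.1392, 0.1621]
tool_rot: [-0.0, 0.732, 0.681, -0.0]
contact_force: [0.2, -0.1, -1.3]
gripper_width: 0.25
grasp_force: 59.3
```

Call:
{"name": "jog_arm", "arguments": {
  "targets": [
    [[0, 0, 0], [0, 0, 0], 0],
    [[0, 0, 0], [0, 0, 0], 0]
  ]
}}

```text
time: 5.6
tool_pos: [0.6346, 0.1394, 0.1635]
tool_rot: [0.0, 0.732, 0.682, 0.001]
contact_force: [0.0, -0.0, -1.5]
gripper_width: 0.252
grasp_force: 59.3
```

Call:
{"name": "jog_arm", "arguments": {
  "targets": [
    [[0, -0.3, 0], [0, 0, 0], 0],
    [[0, -0.6, 0], [0, 0, 0], 0],
    [[0, -0.85, 0], [0, 0, 0], 0],
    [[0, -1.04, 0], [0, 0, 0], 0],
    [[0, -1.04, 0], [0, 0, 0], 0],
    [[0, -1.04, 0], [0, 0, 0], 0]
  ]
}}

```text
time: 6.35
tool_pos: [0.6083, 0.1411, 0.1627]
tool_rot: [0.0, 0.732, 0.681, 0.0]
contact_force: [-0.5, -0.0, -1.8]
gripper_width: 0.247
grasp_force: 59.4
```

Call:
{"name": "jog_arm", "arguments": {
  "targets": [
    [[0, 0, -0.3], [0, 0, 0], 0],
    [[0, 0, -0.6], [0, 0, 0], 0],
    [[0, 0, -0.9], [0, 0, 0], 0],
    [[0, 0, -1.2], [0, 0, 0], 0],
    [[0, 0, -1.5], [0, 0, 0], 0],
    [[0, 0, -1.8], [0, 0, 0], 0],
    [[0, 0, -1.8], [0, 0, 0], 0],
    [[0, 0, -1.8], [0, 0, 0], 0]
  ]
}}

```text
time: 7.35
tool_pos: [0.608, 0.1411, 0.2073]
tool_rot: [-0.0, 0.732, 0.681, -0.0]
contact_force: [-0.1, -0.5, -3.8]
gripper_width: 0.248
grasp_force: 59.1
```

Run:
```python
from m import *
a=grab("scene"); x=grab("wrist"); np.savez("w4.npz",im=x[0],P=x[1],ray=x[2],o=x[3]); np.savez("s4.npz",im=a[0],P=a[1],ray=a[2],o=a[3])
for n in("w4","s4"):
    im,P,m=measure(n)
    rep("orange",P[m["orange"]&box(P,(.5,.7),(.05,.25),(.04,.2))])
save("e.png",np.hstack([cv2.resize(a[0][170:270,270:370],(400,400)),cv2.resize(x[0],(400,300))[:300].repeat(1,0) if 0 else cv2.copyMakeBorder(cv2.resize(x[0],(400,300)),0,100,0,0,0)]))
s=state();print(s["time"],s["tool_pos"],s["contact_force"],s["gripper_width"])
```

```text
== w4
red 2008 lo [0.5976 0.1489 0.1973] hi [0.6182 0.152  0.2497] med [0.6081 0.1512 0.2312] rect [607.1 142.5] [19.9 23.1] 88.7
rim 3116 lo [0.5259 0.0861 0.1328] hi [0.6706 0.2063 0.1359] med [0.5917 0.1931 0.1344] rect [597.8 142.9] [122.9 144.1] 86.5
tray 160 lo [ 0.4199 -0.1384 -0.0023] hi [0.6934 0.1938 0.004 ] med [4.71e-01 2.26e-02 1.00e-04] rect [570.1   3.5] [349.2 254.2] 79.1
trayrim 0
teal 8497 lo [3.673e-01 2.133e-01 2.000e-04] hi [0.4629 0.2972 0.1256] med [0.4579 0.2506 0.0868] rect [387.5 261.7] [102.3 162.8] 80.6
orange 516 lo [0.588  0.1334 0.0439] hi [0.6042 0.1771 0.1078] med [0.5978 0.1545 0.0849] rect [596.3 155.5] [46.4 16.5] 85.8
== s4
red 9 lo [0.6064 0.1517 0.1981] hi [0.6166 0.1529 0.242 ] med [0.6103 0.1522 0.2354] rect [611.4 152. ] [10.7  1.2] 2.8
rim 84 lo [0.5305 0.0785 0.1302] hi [0.6714 0.2085 0.1381] med [0.6426 0.1685 0.1337] rect [598.1 143.5] [124.6 144.1] 86.7
tray 944 lo [ 0.3534 -0.2244 -0.0016] hi [0.4616 0.0409 0.0131] med [ 0.4011 -0.1511  0.0033] rect [466.1 -41.5] [441.8 193.7] 73.7
trayrim 76 lo [ 0.3505 -0.2262  0.0101] hi [ 0.4455 -0.0854  0.0158] med [ 0.3676 -0.1333  0.0118] rect [ 404.5 -155.8] [103.7 139.2] 4.0
teal 1043 lo [ 0.3345  0.2112 -0.0027] hi [0.4658 0.3023 0.1254] med [0.4569 0.2597 0.0378] rect [413.1  69.4] [168.5 477.6] 7.7
orange 149 lo [0.5673 0.1086 0.0424] hi [0.6058 0.1739 0.106 ] med [0.598  0.1438 0.0477] rect [584.  141.6] [70.6 45.5] 88.6
7.45 [0.60783107 0.14111034 0.20695394] [ 0.04434918  0.87213302 -3.49805818] 0.2497840025717247
```

View pics/e.png

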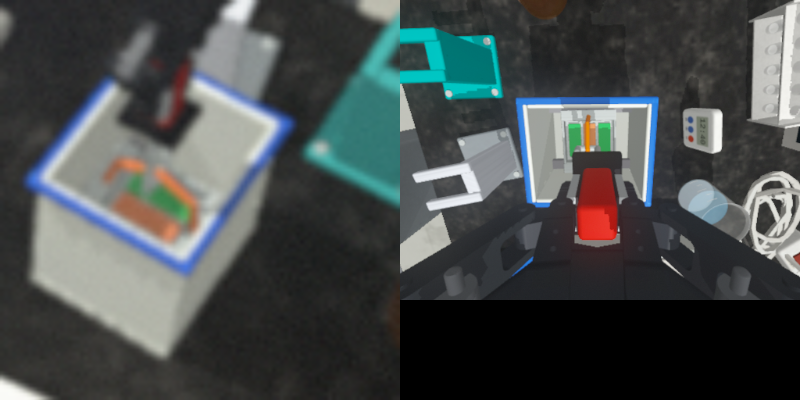

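The bail's top has risen from 0.087 to 0.107, as the hook's height predicts, so the basket is hanging on the hook (orange in the tank at about (150,180) in the left crop). I'll lift it out.

Call:
{"name": "jog_arm", "arguments": {
  "targets": [
    [[0, 0, -0.4], [0, 0, 0], 0],
    [[0, 0, -0.9], [0, 0, 0], 0],
    [[0, 0, -1.4], [0, 0, 0], 0],
    [[0, 0, -1.9], [0, 0, 0], 0],
    [[0, 0, -2.4], [0, 0, 0], 0],
    [[0, 0, -2.9], [0, 0, 0], 0],
    [[0, 0, -3.3], [0, 0, 0], 0],
    [[0, 0, -3.5], [0, 0, 0], 0]
  ]
}}

```text
time: 8.45
tool_pos: [0.6084, 0.1412, 0.296]
tool_rot: [0.0, 0.732, 0.681, 0.0]
contact_force: [-0.3, -0.5, -3.3]
gripper_width: 0.251
grasp_force: 59.2
```

Call:
{"name": "jog_arm", "arguments": {
  "targets": [
    [[0, 0, -0.4], [0, 0, 0], 0],
    [[0, 0, -0.9], [0, 0, 0], 0],
    [[0, 0, -1.4], [0, 0, 0], 0],
    [[0, 0, -1.7], [0, 0, 0], 0],
    [[0, 0, -1.9], [0, 0, 0], 0],
    [[0, 0, -1.9], [0, 0, 0], 0],
    [[0, 0, -1.9], [0, 0, 0], 0],
    [[0, 0, -1.9], [0, 0, 0], 0]
  ]
}}

```text
time: 9.45
tool_pos: [0.6079, 0.1411, 0.3419]
tool_rot: [-0.0, 0.732, 0.681, -0.0]
contact_force: [0.1, 0.3, -3.5]
gripper_width: 0.251
grasp_force: 59.2
```

Run:
```python
from m import *
a=grab("scene"); b=grab("side"); np.savez("s5.npz",im=a[0],P=a[1],ray=a[2],o=a[3]); np.savez("d5.npz",im=b[0],P=b[1],ray=b[2],o=b[3])
for n in("s5","d5"):
    im,P,m=measure(n)
    rep("orange",P[m["orange"]&box(P,(.5,.7),(.05,.25),(.15,.27))])
save("f.png",np.hstack([cv2.resize(a[0][110:270,250:410],(400,400)),cv2.resize(b[0][60:220,160:320],(400,400))]))
s=state();print(s["time"],s["tool_pos"],s["contact_force"],s["gripper_width"])
```

```text
== s5
red 0
rim 76 lo [0.5306 0.0792 0.1299] hi [0.6729 0.209  0.1372] med [0.654  0.1734 0.1335] rect [598.7 143.2] [124.9 144.1] 86.4
tray 939 lo [ 0.354  -0.2247 -0.002 ] hi [0.4537 0.0386 0.0142] med [ 0.4004 -0.1516  0.0033] rect [468.3 -40.8] [440.6 194.4] 74.4
trayrim 82 lo [ 0.3528 -0.2273  0.0101] hi [ 0.453  -0.084   0.0164] med [ 0.3776 -0.1245  0.0125] rect [ 406.4 -155.8] [104.9 140.8] 3.7
teal 1034 lo [ 0.3316  0.2115 -0.0029] hi [0.4653 0.3022 0.1257] med [0.457  0.2599 0.0374] rect [414.7  71.3] [164.  475.6] 7.8
orange 179 lo [0.5667 0.1085 0.1772] hi [0.6056 0.176  0.2396] med [0.5978 0.1443 0.1818] rect [585.1 143.8] [72. 45.] 82.1
== d5
red 0
rim 0
tray 1586 lo [ 3.526e-01 -2.296e-01 -3.000e-04] hi [ 0.4715 -0.0885  0.0139] med [ 0.4117 -0.159   0.0036] rect [426.3 -45.1] [388.8 141.9] 82.9
trayrim 196 lo [ 0.3509 -0.2307  0.0101] hi [ 0.4728 -0.0878  0.0156] med [ 0.3974 -0.1638  0.0121] rect [426.9 -44.2] [387.5 139.4] 82.7
teal 699 lo [ 0.3742 -0.1351 -0.0023] hi [0.5198 0.437  0.1245] med [0.4305 0.2439 0.0109] rect [445.   38.2] [889.4 195.3] 83.8
orange 36 lo [0.5899 0.1018 0.1788] hi [0.6341 0.1714 0.2393] med [0.5958 0.139  0.2081] rect [600.3 140.3] [77.8 35.7] 61.9
9.55 [0.60803227 0.14112152 0.3421195 ] [ 0.95571793  0.10856743 -2.41081896] 0.2493304157111161
```

View pics/f.png

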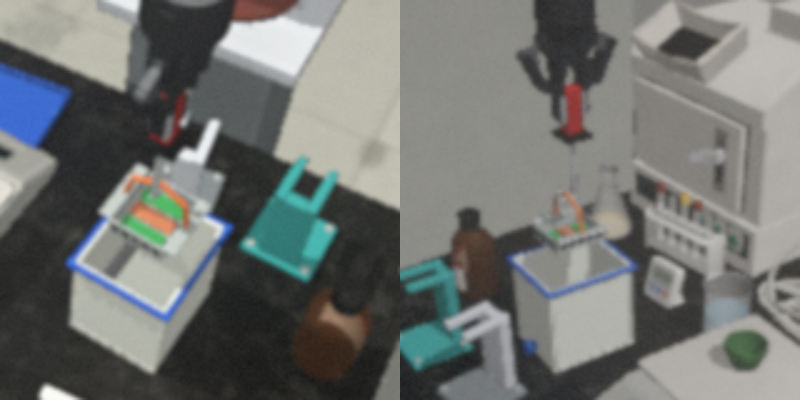

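Call:
{"name": "jog_arm", "arguments": {
  "targets": [
    [[-0.37, -0.19, 0], [0, 0, 0], 0],
    [[-1.0, -0.52, 0], [0, 0, 0], 0],
    [[-1.74, -0.91, 0], [0, 0, 0], 0],
    [[-2.6, -1.36, 0], [0, 0, 0], 0],
    [[-3.5, -1.82, 0], [0, 0, 0], 0],
    [[-4.4, -2.29, 0], [0, 0, 0], 0],
    [[-5.3, -2.76, 0], [0, 0, 0], 0],
    [[-6.2, -3.23, 0], [0, 0, 0], 0]
  ]
}}

```text
time: 10.55
tool_pos: [0.5152, -0.0093, 0.3428]
tool_rot: [0.0, 0.732, 0.681, 0.0]
contact_force: [-0.2, 0.7, -3.2]
gripper_width: 0.253
grasp_force: 59.1
```

Call:
{"name": "jog_arm", "arguments": {
  "targets": [
    [[-0.9, -0.47, 0], [0, 0, 0], 0],
    [[-1.8, -0.94, 0], [0, 0, 0], 0],
    [[-2.7, -1.41, 0], [0, 0, 0], 0],
    [[-3.6, -1.88, 0], [0, 0, 0], 0],
    [[-4.5, -2.35, 0], [0, 0, 0], 0],
    [[-5.3, -2.76, 0], [0, 0, 0], 0],
    [[-5.9, -3.08, 0], [0, 0, 0], 0],
    [[-6.25, -3.26, 0], [0, 0, 0], 0]
  ]
}}

```text
time: 11.55
tool_pos: [0.4229, -0.1588, 0.3427]
tool_rot: [0.0, 0.732, 0.681, 0.0]
contact_force: [0.6, 0.8, -2.5]
gripper_width: 0.252
grasp_force: 59.2
```

Call:
{"name": "jog_arm", "arguments": {
  "targets": [
    [[0, 0, 0], [0, 0, -0.2], 0],
    [[0, 0, 0], [0, 0, -0.4], 0],
    [[0, 0, 0], [0, 0, -0.6], 0],
    [[0, 0, 0], [0, 0, -0.8], 0],
    [[0, 0, 0], [0, 0, -1.0], 0],
    [[0, 0, 0], [0, 0, -1.06], 0],
    [[0, 0, 0], [0, 0, -1.06], 0],
    [[0, 0, 0], [0, 0, -1.06], 0]
  ]
}}

```text
time: 12.55
tool_pos: [0.4242, -0.1578, 0.3426]
tool_rot: [0.0, 0.679, 0.734, -0.0]
contact_force: [0.5, 0.3, -2.2]
gripper_width: 0.25
grasp_force: 59.2
```

Run:
```python
from m import *
a=grab("scene"); b=grab("side"); x=grab("wrist")
for n,q in(("s6",a),("d6",b),("w6",x)):
    np.savez(n+".npz",im=q[0],P=q[1],ray=q[2],o=q[3])
    im,P,m=measure(n)
    rep("bail",P[m["orange"]&box(P,(.3,.55),(-.3,0),(.15,.3))])
    rep("basket",P[box(P,(.3,.55),(-.3,0),(.16,.205))])
s=state();print(s["time"],s["tool_pos"],s["contact_force"],R.from_quat(np.roll(s["tool_rot"],-1)).as_matrix().round(4))
save("g.png",np.hstack([cv2.resize(a[0][80:220,210:350],(400,400)),cv2.resize(b[0][160:300,180:320],(400,400))]))
```

```text
== s6
red 0
rim 104 lo [0.5292 0.079  0.1306] hi [0.6729 0.2091 0.137 ] med [0.622  0.1629 0.134 ] rect [598.9 144. ] [124.5 144.1] 86.4
tray 950 lo [ 0.3544 -0.2247 -0.0017] hi [0.4613 0.0424 0.0133] med [ 0.4018 -0.1512  0.0033] rect [468.4 -41.5] [441.  192.6] 74.3
trayrim 73 lo [ 0.3519 -0.2264  0.0101] hi [ 0.4471 -0.0843  0.0165] med [ 0.3762 -0.1245  0.0123] rect [ 406.4 -155.4] [105.7 139.5] 3.2
teal 1024 lo [ 0.3405  0.211  -0.0029] hi [0.465  0.3023 0.1255] med [0.4572 0.2602 0.036 ] rect [413.4  70.6] [165.2 477. ] 7.3
bail 127 lo [ 0.3766 -0.1905  0.1767] hi [ 0.4219 -0.1244  0.2413] med [ 0.4134 -0.1573  0.1829] rect [ 406.2 -155.1] [62.2 54.1] 63.9
basket 566 lo [ 0.374  -0.1996  0.1752] hi [ 0.4523 -0.1161  0.2012] med [ 0.4173 -0.1626  0.1837] rect [ 412.7 -159.1] [83.3 90.2] 6.9
== d6
red 0
rim 0
tray 1560 lo [ 3.527e-01 -2.295e-01 -1.000e-04] hi [ 0.4708 -0.0889  0.014 ] med [ 0.4109 -0.1597  0.0036] rect [427.3 -43.8] [389.7 141.5] 82.8
trayrim 176 lo [ 0.3511 -0.2307  0.0102] hi [ 0.4708 -0.0872  0.0156] med [ 0.3896 -0.1653  0.0123] rect [426.3 -44.3] [387.3 136.
[... 596 characters left out ...]
.0107] hi [ 0.4713 -0.085   0.0149] med [ 0.4145 -0.0935  0.0128] rect [ 411.5 -130.3] [119.9  86.1] 3.1
teal 145 lo [ 0.5119 -0.1598  0.0555] hi [ 0.525  -0.1235  0.0622] med [ 0.5172 -0.1379  0.0585] rect [ 519.6 -123.7] [74.1 13.1] 85.4
bail 508 lo [ 0.4021 -0.1672  0.1794] hi [ 0.4186 -0.1239  0.2431] med [ 0.4111 -0.1473  0.207 ] rect [ 409.9 -145.3] [16.4 46.1] 3.6
basket 3498 lo [ 0.3738 -0.2006  0.1756] hi [ 0.4468 -0.1164  0.2006] med [ 0.4024 -0.1472  0.1823] rect [ 411.4 -160.3] [76.1 88.7] 4.3
12.7 [ 0.42415072 -0.15780224  0.34256574] [-0.11122698  0.5391505  -2.73971608] [[-7.660e-02  9.971e-01 -0.000e+00]
 [ 9.971e-01  7.660e-02 -1.000e-04]
 [-1.000e-04 -0.000e+00 -1.000e+00]]
```

View pics/g.png

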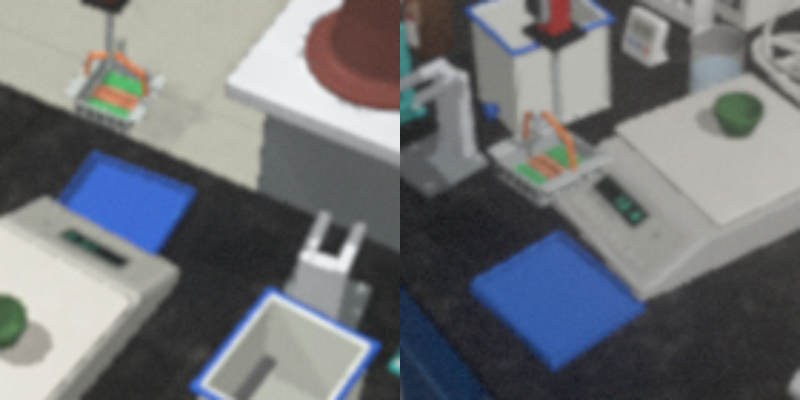

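The basket hangs level, with its centre at (0.411, -0.160) over the tray's centre at (0.4115, -0.158). I'll lower it.

Call:
{"name": "jog_arm", "arguments": {
  "targets": [
    [[0, 0, 0.5], [0, 0, 0], 0],
    [[0, 0, 1.3], [0, 0, 0], 0],
    [[0, 0, 2.2], [0, 0, 0], 0],
    [[0, 0, 3.1], [0, 0, 0], 0],
    [[0, 0, 4.0], [0, 0, 0], 0],
    [[0, 0, 4.9], [0, 0, 0], 0],
    [[0, 0, 5.6], [0, 0, 0], 0],
    [[0, 0, 6.0], [0, 0, 0], 0]
  ]
}}

```text
time: 13.7
tool_pos: [0.4234, -0.1573, 0.1906]
tool_rot: [-0.001, 0.679, 0.734, -0.0]
contact_force: [-0.2, -0.3, -3.0]
gripper_width: 0.251
grasp_force: 59.1
```

Call:
{"name": "jog_arm", "arguments": {
  "targets": [
    [[0, 0, 0.2], [0, 0, 0], 0],
    [[0, 0, 0.4], [0, 0, 0], 0],
    [[0, 0, 0.55], [0, 0, 0], 0],
    [[0, 0, 0.7], [0, 0, 0], 0],
    [[0, 0, 0.8], [0, 0, 0], 0],
    [[0, 0, 0.9], [0, 0, 0], 0],
    [[0, 0, 0.98], [0, 0, 0], 0],
    [[0, 0, 0.98], [0, 0, 0], 0]
  ]
}}

```text
time: 14.7
tool_pos: [0.4242, -0.1577, 0.1681]
tool_rot: [-0.0, 0.679, 0.734, 0.0]
contact_force: [-0.4, 0.5, -1.3]
gripper_width: 0.25
grasp_force: 59.2
```

Call:
{"name": "jog_arm", "arguments": {
  "targets": [
    [[0, 0, 0], [0, 0, 0], 0],
    [[0, 0, 0], [0, 0, 0], 0],
    [[0, 0, 0], [0, 0, 0], 0],
    [[0, 0, 0], [0, 0, 0], 0]
  ]
}}

```text
time: 15.2
tool_pos: [0.4242, -0.1578, 0.1681]
tool_rot: [0.0, 0.679, 0.734, 0.0]
contact_force: [-0.1, -0.3, -1.5]
gripper_width: 0.25
grasp_force: 59.2
```

Run:
```python
from m import *
a=grab("scene"); b=grab("side"); x=grab("wrist")
for n,q in(("s7",a),("d7",b),("w7",x)):
    np.savez(n+".npz",im=q[0],P=q[1],ray=q[2],o=q[3])
    im,P,ray,o=load(n); 
    H,S,V=[hsv(im)[...,i].astype(int) for i in range(3)]
    rep(n+"bail",P[(H>6)&(H<22)&(S>90)&(V>90)&box(P,(.3,.55),(-.3,0),(.03,.2))])
    rep("flange",P[(S<80)&box(P,(.36,.47),(-.25,-.09),(.018,.036))])
s=state();print(s["time"],s["tool_pos"],s["contact_force"])
```

```text
s7bail 34 lo [ 0.4095 -0.1869  0.0344] hi [ 0.4169 -0.1238  0.0687] med [ 0.4145 -0.1486  0.0599] rect [ 413.3 -156.5] [ 7.4 65.3] 0.3
flange 181 lo [ 0.3748 -0.2058  0.0187] hi [ 0.453  -0.1151  0.0314] med [ 0.4225 -0.152   0.0248] rect [ 419.8 -170.6] [ 90.3 115.2] 4.3
d7bail 38 lo [ 0.4098 -0.1979  0.0331] hi [ 0.4169 -0.1551  0.0702] med [ 0.4137 -0.1839  0.0612] rect [ 413.5 -170.5] [ 6.5 56.7] 4.1
flange 265 lo [ 0.3735 -0.2251  0.0188] hi [ 0.4694 -0.118   0.0342] med [ 0.4067 -0.1885  0.0255] rect [ 421.  -173.3] [ 97.3 114.9] 0.8
w7bail 286 lo [ 0.4077 -0.1588  0.0345] hi [ 0.4145 -0.1245  0.0951] med [ 0.411  -0.1412  0.0629] rect [ 411.6 -141.4] [ 8.4 36.3] 1.8
flange 1460 lo [ 0.3735 -0.2063  0.0203] hi [ 0.4692 -0.1157  0.032 ] med [ 0.4006 -0.1271  0.0262] rect [ 421.7 -166. ] [ 93.8 100.7] 4.3
15.35 [ 0.42416937 -0.15778273  0.16806632] [ 0.40250473 -0.13640549 -1.53499994]
```

The force is back to the rod's own weight and the flange top is at about 0.026, so the basket stands on the tray floor. Next I'll unhook: down, out to +x, then up.

Call:
{"name": "jog_arm", "arguments": {
  "targets": [
    [[0, 0, 0.25], [0, 0, 0], 0],
    [[0, 0, 0.5], [0, 0, 0], 0],
    [[0, 0, 0.7], [0, 0, 0], 0],
    [[0, 0, 0.82], [0, 0, 0], 0],
    [[0, 0, 0.82], [0, 0, 0], 0],
    [[0, 0, 0.82], [0, 0, 0], 0]
  ]
}}

```text
time: 16.1
tool_pos: [0.4243, -0.1579, 0.1477]
tool_rot: [0.0, 0.679, 0.734, 0.0]
contact_force: [-0.2, -0.3, -1.2]
gripper_width: 0.251
grasp_force: 59.3
```

Call:
{"name": "jog_arm", "arguments": {
  "targets": [
    [[0, 0.25, 0], [0, 0, 0], 0],
    [[0, 0.5, 0], [0, 0, 0], 0],
    [[0, 0.75, 0], [0, 0, 0], 0],
    [[0, 1.0, 0], [0, 0, 0], 0],
    [[0, 1.12, 0], [0, 0, 0], 0],
    [[0, 1.12, 0], [0, 0, 0], 0],
    [[0, 1.12, 0], [0, 0, 0], 0]
  ]
}}

```text
time: 16.98
tool_pos: [0.452, -0.1556, 0.1475]
tool_rot: [-0.0, 0.679, 0.734, -0.0]
contact_force: [0.0, 0.6, -1.5]
gripper_width: 0.249
grasp_force: 59.3
```

Call:
{"name": "jog_arm", "arguments": {
  "targets": [
    [[0, 0, -0.4], [0, 0, 0], 0],
    [[0, 0, -1.0], [0, 0, 0], 0],
    [[0, 0, -1.8], [0, 0, 0], 0],
    [[0, 0, -2.8], [0, 0, 0], 0],
    [[0, 0, -4], [0, 0, 0], 0],
    [[0, 0, -5.2], [0, 0, 0], 0],
    [[0, 0, -6], [0, 0, 0], 0],
    [[0, 0, -6], [0, 0, 0], 0]
  ]
}}

```text
time: 17.98
tool_pos: [0.4529, -0.1561, 0.3003]
tool_rot: [0.002, 0.679, 0.734, 0.001]
contact_force: [-0.3, 0.6, -2.1]
gripper_width: 0.247
grasp_force: 59.5
```

Run:
```python
from m import *
a=grab("scene"); b=grab("side"); x=grab("wrist")
for n,q in(("s8",a),("d8",b),("w8",x)):
    np.savez(n+".npz",im=q[0],P=q[1],ray=q[2],o=q[3])
    im,P,ray,o=load(n); 
    H,S,V=[hsv(im)[...,i].astype(int) for i in range(3)]
    rep(n+"bail",P[(H>6)&(H<22)&(S>90)&(V>90)&box(P,(.3,.55),(-.3,0),(.03,.2))])
    rep("flange",P[(S<80)&box(P,(.36,.47),(-.25,-.09),(.018,.036))])
    rep("trayrim",P[(H>105)&(H<125)&(S>150)&box(P,(.3,.48),(-.26,-.06),(.01,.017))])
    rep("grey",P[(S<45)&box(P,(.37,.5),(.05,.17),(.115,.128))])
    rep("rod",P[box(P,(.42,.48),(-.2,-.12),(.17,.265))])
s=state();print(s["time"],s["tool_pos"],s["contact_force"],R.from_quat(np.roll(s["tool_rot"],-1)).as_matrix().round(4))
save("i.png",np.hstack([cv2.resize(a[0][80:220,210:350],(400,400)),cv2.resize(b[0][120:300,160:340],(400,400))]))
```

```text
s8bail 34 lo [ 0.4083 -0.1873  0.036 ] hi [ 0.4182 -0.1255  0.0697] med [ 0.413  -0.1533  0.0601] rect [ 414.8 -157.2] [ 7.4 64.1] 6.0
flange 187 lo [ 0.3738 -0.2051  0.0187] hi [ 0.4531 -0.1153  0.0318] med [ 0.4227 -0.1521  0.0247] rect [ 418.5 -169.5] [ 90.2 112.7] 7.2
trayrim 64 lo [ 0.3522 -0.2263  0.0101] hi [ 0.4529 -0.0842  0.0153] med [ 0.3799 -0.0983  0.0124] rect [ 408.  -155.7] [109.3 139.5] 3.8
grey 209 lo [0.3962 0.0886 0.1155] hi [0.4652 0.1403 0.1269] med [0.444  0.1181 0.1229] rect [430.6 113.7] [71.5 49.7] 7.0
rod 71 lo [ 0.4291 -0.1599  0.19  ] hi [ 0.4597 -0.1516  0.2563] med [ 0.4544 -0.1541  0.209 ] rect [ 444.7 -156.4] [32.7  9.5] 4.0
d8bail 36 lo [ 0.41   -0.1978  0.0352] hi [ 0.4174 -0.1516  0.0719] med [ 0.4138 -0.185   0.0613] rect [ 413.7 -169.9] [ 7.6 56.2] 1.4
flange 293 lo [ 0.3737 -0.2232  0.0186] hi [ 0.4691 -0.1178  0.0347] med [ 0.411  -0.1745  0.0253] rect [ 421.1 -173.2] [ 96.9 116.7] 1.0
trayrim 148 lo [ 0.3508 -0.2311  0.0101] hi [ 0.4715 -0.0894  0.0153] med [ 0.3796 -0.1882  0.0122] rect [ 412.5 -159.5] [119.4 142.7] 3.5
grey 177 lo [0.3954 0.
[... 249 characters left out ...]
 0.408  -0.1888  0.039 ] hi [ 0.4165 -0.125   0.0726] med [ 0.4123 -0.1545  0.0647] rect [ 417.2 -156.8] [15.6 67.7] 3.6
flange 934 lo [ 0.3738 -0.2047  0.0192] hi [ 0.4505 -0.1167  0.0282] med [ 0.4032 -0.1368  0.026 ] rect [ 420.6 -159.7] [92.6 88.3] 4.4
trayrim 573 lo [ 0.3509 -0.2275  0.0105] hi [ 0.471  -0.0855  0.0148] med [ 0.376  -0.1233  0.0129] rect [ 413.1 -156.6] [119.6 138.4] 3.5
grey 0
rod 258 lo [ 0.4254 -0.1598  0.1877] hi [ 0.4546 -0.152   0.2115] med [ 0.4397 -0.1547  0.191 ] rect [ 439.8 -156.4] [30.5  7.3] 4.9
18.125 [ 0.45157115 -0.15535715  0.29616067] [-0.1240412  -0.32611755 -1.32220372] [[-0.0767  0.997  -0.002 ]
 [ 0.9971  0.0767  0.0011]
 [ 0.0012 -0.0019 -1.    ]]
```

View pics/i.png

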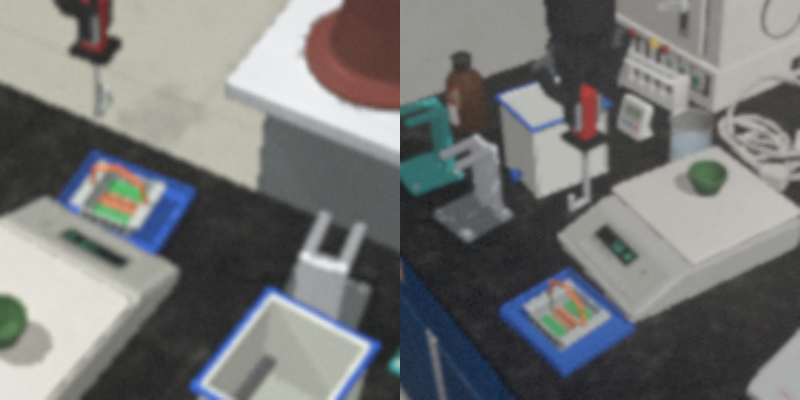

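The basket sits in the tray (left crop (115,195), right crop (570,315)) and the hook is clear. Next I'll take the rod back over the grey stand.

Call:
{"name": "jog_arm", "arguments": {
  "targets": [
    [[1, -0.06, 0], [0, 0, -0.53], 0],
    [[2.5, -0.16, 0], [0, 0, -0.53], 0],
    [[4.3, -0.27, 0], [0, 0, -0.53], 0],
    [[6.1, -0.38, 0], [0, 0, -0.53], 0],
    [[7.9, -0.49, 0], [0, 0, -0.53], 0],
    [[9.5, -0.59, 0], [0, 0, -0.53], 0],
    [[10.5, -0.65, 0], [0, 0, -0.53], 0],
    [[10.8, -0.67, 0], [0, 0, -0.53], 0]
  ]
}}

```text
time: 19.12
tool_pos: [0.4138, 0.1133, 0.2959]
tool_rot: [-0.001, 0.651, 0.759, -0.001]
contact_force: [-0.6, -0.3, -2.3]
gripper_width: 0.251
grasp_force: 59.5
```

Call:
{"name": "jog_arm", "arguments": {
  "targets": [
    [[0, 0, 0], [0, 0, 0], 0],
    [[0, 0, 0], [0, 0, 0], 0],
    [[0, 0, 0], [0, 0, 0], 0]
  ]
}}

```text
time: 19.5
tool_pos: [0.4148, 0.1115, 0.2975]
tool_rot: [0.0, 0.652, 0.758, -0.0]
contact_force: [-0.6, -0.0, -1.9]
gripper_width: 0.255
grasp_force: 59.5
```

Run:
```python
from h import *
s=state();print(s["tool_pos"],R.from_quat(np.roll(s["tool_rot"],-1)).as_matrix().round(4)); M=R.from_quat(np.roll(s["tool_rot"],-1)).as_matrix()
print(M.T@(np.array([.4146,.1125,.1477])-s["tool_pos"])/.025)
```

```text
[0.41483301 0.11154517 0.29746246] [[-1.488e-01  9.889e-01 -2.000e-04]
 [ 9.889e-01  1.488e-01 -2.000e-04]
 [-2.000e-04 -2.000e-04 -1.000e+00]]
[ 4.00987245e-02 -2.48049045e-03  5.99049254e+00]
```

Call:
{"name": "jog_arm", "arguments": {
  "targets": [
    [[0.02, 0, 1], [0, 0, 0], 0],
    [[0.02, 0, 2.2], [0, 0, 0], 0],
    [[0.02, 0, 3.4], [0, 0, 0], 0],
    [[0.02, 0, 4.4], [0, 0, 0], 0],
    [[0.02, 0, 5.2], [0, 0, 0], 0],
    [[0.02, 0, 5.7], [0, 0, 0], 0],
    [[0.02, 0, 5.95], [0, 0, 0], 0],
    [[0.02, 0, 5.95], [0, 0, 0], 0]
  ]
}}

```text
time: 20.5
tool_pos: [0.4147, 0.1127, 0.1489]
tool_rot: [0.0, 0.652, 0.758, -0.0]
contact_force: [-0.7, 0.4, -0.9]
gripper_width: 0.252
grasp_force: 59.4
```

Call:
{"name": "jog_arm", "arguments": {
  "targets": [
    [[0, 0, 0.04], [0, 0, 0], 0],
    [[0, 0, 0.04], [0, 0, 0], 0],
    [[0, 0, 0.04], [0, 0, 0], 0]
  ]
}}

```text
time: 20.88
tool_pos: [0.4148, 0.1128, 0.1482]
tool_rot: [0.0, 0.652, 0.758, 0.0]
contact_force: [0.2, -1.0, -2.2]
gripper_width: 0.248
grasp_force: 59.4
```

Call:
{"name": "jog_arm", "arguments": {
  "targets": [
    [[0, 0, 0.05], [0, 0, 0], 0],
    [[0, 0, 0.05], [0, 0, 0], 0],
    [[0, 0, 0.05], [0, 0, 0], 30],
    [[0, 0, 0.05], [0, 0, 0], 45],
    [[0, 0, 0.05], [0, 0, 0], 100],
    [[0, 0, 0.05], [0, 0, 0], 100],
    [[0, 0, 0.05], [0, 0, 0], 100],
    [[0, 0, 0.05], [0, 0, 0], 100]
  ]
}}

```text
time: 21.88
tool_pos: [0.4146, 0.1128, 0.1465]
tool_rot: [-0.0, 0.652, 0.758, -0.0]
contact_force: [0.5, 0.7, -0.3]
gripper_width: 1.001
grasp_force: 0.0
```

Call:
{"name": "jog_arm", "arguments": {
  "targets": [
    [[0, 0, 0], [0, 0, 0], 100],
    [[0, 0, 0], [0, 0, 0], 100],
    [[0, 0, -1], [0, 0, 0], 100],
    [[0, 0, -2.5], [0, 0, 0], 100],
    [[0, 0, -4], [0, 0, 0], 100],
    [[0, 0, -5.5], [0, 0, 0], 100],
    [[0, 0, -6], [0, 0, 0], 100],
    [[0, 0, -6], [0, 0, 0], 100]
  ]
}}

```text
time: 22.88
tool_pos: [0.4148, 0.1128, 0.2967]
tool_rot: [0.0, 0.652, 0.758, 0.0]
contact_force: [1.0, 0.2, -1.3]
gripper_width: 1.001
grasp_force: 0.0
```

Run:
```python
from m import *
a=grab("scene"); b=grab("side"); x=grab("wrist"); np.savez("w9.npz",im=x[0],P=x[1],ray=x[2],o=x[3])
im,P,m=measure("w9")
rep("redtop",P[m["red"]&box(P,(.3,.55),(0,.25),(.17,.205))])
s=state();print(s["time"],s["tool_pos"],s["gripper_width"])
save("j.png",np.hstack([cv2.resize(a[0][80:220,210:350],(400,400)),cv2.resize(b[0][120:300,160:340],(400,400))]))
```

```text
== w9
red 719 lo [0.4033 0.1022 0.1346] hi [0.4249 0.1244 0.1935] med [0.4139 0.1176 0.1916] rect [414.1 107.9] [24.5 31.6] 8.3
rim 2063 lo [0.5239 0.0804 0.1318] hi [0.6697 0.2067 0.1357] med [0.5772 0.1628 0.1342] rect [597.2 142.9] [124.3 144.6] 86.4
tray 2165 lo [ 0.3513 -0.186  -0.0013] hi [0.6146 0.1511 0.0221] med [ 0.4178 -0.1123  0.0034] rect [495.2 -65.7] [398.9 219.5] 55.3
trayrim 386 lo [ 0.3512 -0.1909  0.0103] hi [0.5223 0.155  0.019 ] med [ 0.413  -0.0925  0.0125] rect [430.8 -19.1] [380.7 134.4] 79.9
teal 5459 lo [ 3.745e-01  2.128e-01 -1.000e-04] hi [0.4582 0.298  0.1257] med [0.4221 0.2537 0.011 ] rect [426.4 265.7] [111.3 109. ] 87.6
redtop 581 lo [0.4041 0.1027 0.1741] hi [0.4251 0.1242 0.1936] med [0.4144 0.1153 0.192 ] rect [414.8 113. ] [21.3 21.3] 9.6
23.025 [0.41383106 0.11271217 0.29430706] 0.9981777109317137
```

View pics/j.png

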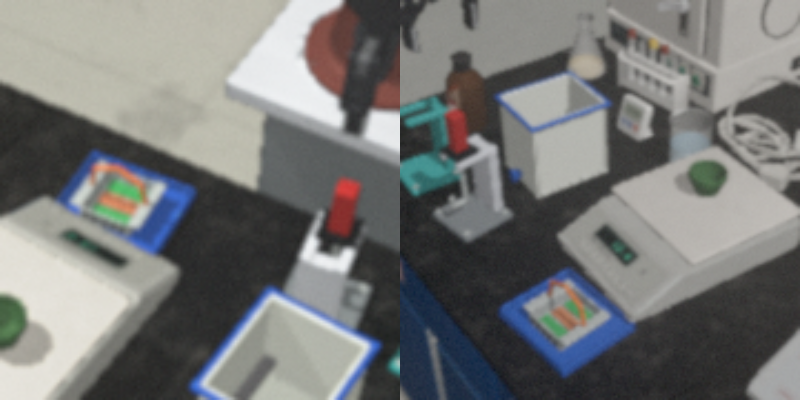

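The rod hangs upright on the grey stand (left (343,215), right (457,135)), with its top at 0.193 as at the start. The basket is in the tray (right (570,315)) and the things around it are undisturbed. I'll hand in.

```bash
python3 -c "
from plant import *
print(job_done())"
```

```text
the job is handed in; nothing more can be done
None
```

I handed the job in at about 23 s of the 66 s: the basket sits flat in the drip tray, unhooked, the rod is back on its grey stand, and the bystanders in view were not moved; the hand-in call gave no verdict.

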